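# Check a gear hub for a loose piece inside

### The arm

A 6-joint arm with a two-finger parallel gripper is mounted at the origin on the work surface. World frame = base frame: x ahead of the robot, y to its left, z up, the work surface at z = 0. Lengths are in m, angles in rad, forces in N, time in s.
With the tool pointing down it reaches from about 0.325 to 0.9 m from the base axis. Payload 3.5 kg.
Tool frame: the origin (TCP) lies at the very end of the fingers, on their centre line; the grasp point (between the pads) lies grip_depth behind it (grip_depth is the distance from the TCP to the grasp point, in m); z points along the fingers, y is the direction in which the jaws open and shut (so a half turn about z gives the same grasp; the last joint's range is limited). The gripper opens to 85 mm and grips with 20 to 120 N. Pads are 22 mm wide; open, the fingers measure 114 mm over their backs; the gripper's body (76 mm by 85 mm) begins 54 mm behind the grasp point. The pads swing forward as they close: fully open they stand 13 mm farther back than shut.
Start: joints at [-1.301, 0.276, -0.026, 1.268, 0, 1.467], TCP at [0.228, -0.582, 0.231] pointing down, gripper open.
Joint ranges: [-3.12, 3.12], [-0.85, 1.88], [-1.08, 1.24], [-1.95, 2.15], [-1.57, 1.53], [-3.14, 3.14]. Speed limits (rad/s): [2.57, 2.57, 3.14, 3.14, 3.14, 3.14].

### API

Orientations are given as a unit quaternion [x, y, z, w].
In Python, from rig import get_state, read_camera, camera_model, job_done, grip_depth gives the robot as it stands.
- The arm moves only by the tool arm_command, never from a script. Its argument "series" is a list of rows, each an object with "xyz": the shift along the tool's x, y, z in cm, a list of three; "rot": the turn, a rotation vector about the tool's x, y, z in rad, a list of three; "hand": the closure, from -1 (fully open) to 1 (shut). In form: [{"xyz": [dx, dy, dz], "rot": [wx, wy, wz], "hand": hand}, ...]. A call has exactly 10 rows; each row shifts and turns the commanded pose from where the row before left it, along the tool's axes as they then stand; what a row does not reach is not made up. A row lasts 1/10 s, in which the tool goes at most 50 mm and 8.59 degrees, less where a joint would pass 70% of its speed; a pose out of reach is approached as far as the arm can. A call with a gripper value outside its range is refused whole. The fingers move at their own pace and stop on an object; the grip force is fixed at half the most. Time passes only in rows, so rows that do not move let the fingers close, or fill a call up. It gives the time, the measured TCP pose, the force and the opening at its end, in the units of the state.
- get_state(): the state, without advancing time (a new reading comes with each control period).
- read_camera(name): name is "side" or "top"; returns the picture (480x640x3 uint8, red, green, blue); there is no depth.
- camera_model(name): a dict with "camera_matrix" (3x3 intrinsics, pixels), "rvec" (rotation vector, rad) and "tvec" (3), from world to camera coordinates, as OpenCV has them. Camera axes: x right, y down, z forward; pixel columns grow to the right and rows downward; lengths in m; the calibration is good to about 2 mm. A picture is of the moment at which its call begins. camera_model takes no time and is no camera call.
- job_done(): hands the job in, once; it reports no verdict.
The state is a dict: "clock": time; "joint_pos": joint angles; "joint_velocities": joint speeds; "joint_torque": joint torques, N m; "position": TCP position; "tool_rot": TCP orientation; "wrist_force": force on the tool from outside, world axes, zero at the start; "torque": the same for the moment, N m; "width": finger opening in m.
Only numpy, scipy, OpenCV 4.12 (cv2) and the standard library are available. Lean on these libraries where they do the work, as an engineer would, in place of code of your own. Each camera call takes 0.05 s, during which the arm holds its last target.

### The job

Pick the closed gear hub up out of its cradle and rock it gently to feel for the loose piece inside: tip it sprocket end down until the piece slides to that end, then tip it the other way until the piece slides to the plain end. Then lay the hub lengthwise in the empty cradle and let go, leaving the slim front hub where it is.

Things in the scene. Friction and masses are not known exactly. Their poses are not given: they have to be found in the camera images.
- gear_hub: Closed metal gear hub, about 0.6 kg, 140 mm long, lying in a black V cradle, axle 52 mm above the table. x = axle, origin mid-shell (centre of mass); any roll about x. Shell dia 40 between two flanges dia 62, at x = +-37. +x end (away from the robot at the start): toothed sprocket dia 55; -x end plain. Grip across mid-shell from above: the cradle is open there for 50 along x, base 8 high (all mm).
- loose_piece (a joint): Where the loose piece sits inside the closed hub, as felt through the shell, in m along the hub's x: 0 middle, +0.014 sprocket end, -0.014 plain end. Starts near the middle. It slides once the axle is tipped over about 15 degrees from level; at 30 degrees it reaches the low end in under 1 s. Stays put when the hub is carried level without jerks. Not visible.
- empty_seat (a point): Where the gear hub's origin rests in the empty cradle, 52 mm above the table (sizes in mm), midway between the V blocks; x level along the cradle, z up. Three like black cradles (fixed, order varies, within 20 degrees of straight ahead): base 124 x 76 x 8; two 90 degree V blocks 24 long at x = +-37, 42 high, 79 wide overall, take the flanges. Other two hold the hubs.
- front_hub: Bystander to leave alone: slim hub of the same metal, no sprocket, shell dia 24, two flanges dia 48, 103 long (mm), lying in the third cradle. Origin in the middle, 42 mm above the table, x = its axle.
Things that resemble listed ones, but are neither listed nor needed, are in the scene too. Leave any blue look-alike of the gear_hub alone.

How it is judged:
By the outcome, as a careful person would: the job done as asked, in the order asked, and still so for the second after the job is handed in, with the robot touching nothing.
It also fails if it takes over 48 s, if anything falls off the work surface, if the arm or the gripper's body presses on something with over 40 N, if the wrist force passes 120 N, or if a joint passes its speed limit or range.

## Working session

There is one attempt and no reset: what is moved stays moved. The work goes in short steps, Python scripts to look and compute and a tool call to move; the robot and the scene stay as the last step left them, time stands still between calls to the robot, and variables do not carry over. Pictures are saved under pics/ and viewed, and the job is handed in when it is done.

Besides the shell and the picture viewer there is one more tool, called after "Emit:" by a JSON object that holds its "name" and its "arguments". arm_command: Moves the arm, as the interface text tells. Its arguments: {"type":"object","properties":{"series":{"type":"array"}},"required":["series"]}

```bash
ls; mkdir -p pics
python3 - <<'E'
from rig import *
import rig,cv2,json
s=get_state()
for k,v in s.items(): print(k,v)
print(grip_depth if not callable(grip_depth) else grip_depth())
for n in("side","top"):
    im=read_camera(n); cv2.imwrite(f"pics/{n}0.png",im[:,:,::-1]); m=camera_model(n); print(n,m)
E
```

```text
pics
clock 0.0
joint_pos [-1.30139179e+00  2.77178102e-01 -2.79279546e-02  1.26801396e+00
  1.00678818e-05  1.46741398e+00]
joint_velocities [0.00081068 0.00023079 0.00228886 0.00033509 0.00072902 0.0007681 ]
joint_torque [ 2.04372103e-03 -4.45509553e+01  2.95202315e+01  1.63839018e-02
  1.64488301e-04 -6.69864036e-06]
position [ 0.22742066 -0.58128952  0.23010954]
tool_rot [ 9.82678315e-01  1.85315888e-01 -9.13184609e-05 -1.15825888e-03]
wrist_force [-0.36305744  0.32487522  0.6566648 ]
torque [ 0.02950131 -0.04210544  0.00659628]
width 0.08534705866497969
0.0187
side {'camera_matrix': array([[594.61013572,   0.        , 330.19921024],
       [  0.        , 594.61013572, 244.3891484 ],
       [  0.        ,   0.        ,   1.        ]]), 'rvec': array([ 0.67149437, -2.49124731,  1.27448203]), 'tvec': array([0.4034278 , 0.16693292, 0.87154897])}
top {'camera_matrix': array([[440.32790121,   0.        , 316.56711481],
       [  0.        , 440.32790121, 238.43390098],
       [  0.        ,   0.        ,   1.        ]]), 'rvec': array([ 2.15865022, -2.02461879,  0.25398672]), 'tvec': array([0.01588943, 0.48540951, 0.71891351])}
```

View pics/top0.png

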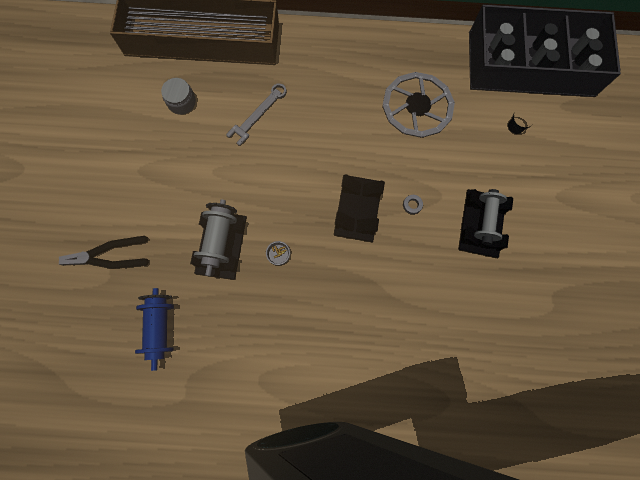

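View pics/side0.png

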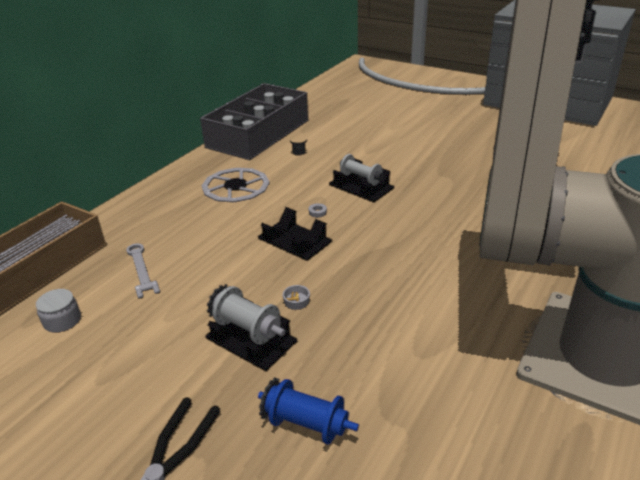

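The top view shows three look-alikes. The grey hub in a cradle at about (215,240) has a sprocket at its far end in the side view, so it is the gear hub. The blue hub at (154,330) is the decoy, and the slim hub at (490,215) is the front hub. The empty cradle is at about (360,208). I'll take close crops to check this.

```bash
cat > h.py <<'E'
import numpy as np,cv2
from rig import *
def P(n):
    m=camera_model(n);R=cv2.Rodrigues(np.array(m["rvec"]))[0];return np.array(m["camera_matrix"]),R,np.array(m["tvec"]).ravel()
def ray(n,uv):
    K,R,t=P(n);d=R.T@np.linalg.solve(K,np.array([uv[0],uv[1],1.]));return -R.T@t,d
def onz(n,uv,z):
    o,d=ray(n,uv);return o+d*(z-o[2])/d[2]
def proj(n,p):
    m=camera_model(n);return cv2.projectPoints(np.array(p,float).reshape(-1,3),np.array(m["rvec"]),np.array(m["tvec"]),np.array(m["camera_matrix"]),None)[0].reshape(-1,2)
E
python3 - <<'E'
import cv2,numpy as np
t=cv2.imread("pics/top0.png");s=cv2.imread("pics/side0.png")
def c(im,x,y,w,h,W,H): return cv2.resize(im[y:y+h,x:x+w],(W,H),interpolation=cv2.INTER_CUBIC)
a=c(t,180,190,80,100,400,500);b=c(t,320,165,80,100,400,500)
cv2.imwrite("pics/c1.png",np.clip(np.hstack([a,b]).astype(float)*1.6,0,255))
cv2.imwrite("pics/c2.png",np.clip(np.hstack([c(s,195,270,110,110,400,400),c(s,245,195,100,100,400,400)]).astype(float)*1.3,0,255))
E
```

```text
[ WARN:0@0.051] global loadsave.cpp:1063 imwrite_ Unsupported depth image for selected encoder is fallbacked to CV_8U.
```

View pics/c1.png

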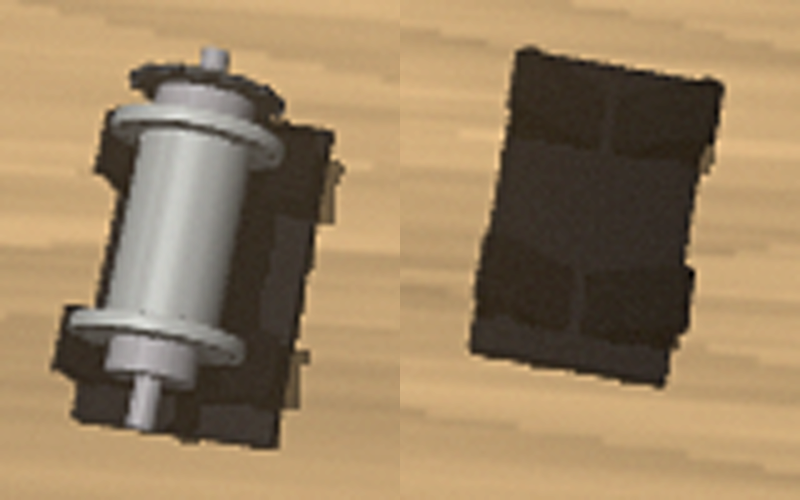

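View pics/c2.png

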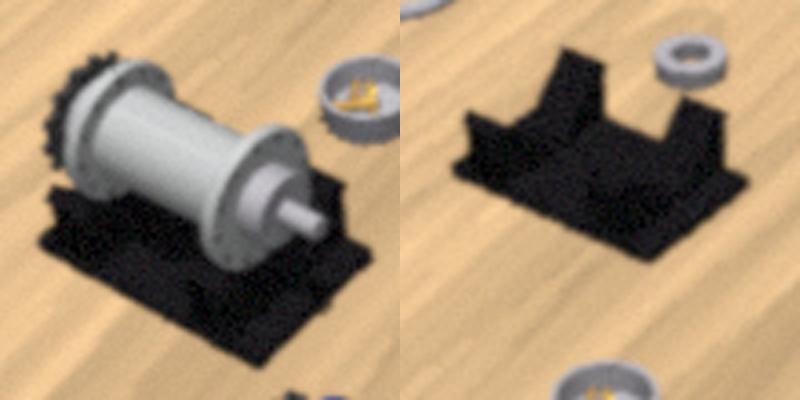

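The crops confirm it. The grey hub at (215,240) has dark sprocket teeth at its far end and is the gear hub, and the cradle at (360,208) is empty. Next I'll measure both.

Run:
```python
from h import *
def cp(u,v,x0,y0,f=5): return ((u+.5)/f-.5+x0,(v+.5)/f-.5+y0)
print("cams",[ (-P(n)[1].T@P(n)[2]).round(3) for n in("top","side")])
# empty cradle, top crop offset x0=320-80 (panel shift 400px=80)
q=lambda u,v,z: onz("top",cp(u,v,240,165),z)
fc=[q(609,90,8),q(607,150,8)]; nc=[q(573,262,8),q(578,335,8)]
print("crease",[a.round(4) for a in fc+nc])
tl,tr=q(527,48,42),q(722,85,42); print("far V top",tl.round(4),tr.round(4))
bl,br=q(472,352,8),q(665,385,8); print("near base",bl.round(4),br.round(4),np.linalg.norm(bl-br), "z0",q(472,352,0).round(4),q(665,385,0).round(4))
# side base corners (crop 100px->400, f=4, offset 245-100,195): 
sd=lambda u,v,z: onz("side",cp(u,v,145,195,4),z)
S=[sd(455,172,8),sd(650,262,0),sd(748,183,8)]
print("side base",[a.round(4) for a in S])
# gear hub
g=lambda u,v,z: onz("top",cp(u,v,180,190),z)
for nm,u,v in(("fartip",214,56),("neartip",142,402),("shellL1",143,130),("shellR1",247,150),("shellL2",108,305),("shellR2",217,318)):
    print(nm,g(u,v,.052).round(4))
# silhouette mask
t=cv2.imread("pics/top0.png").astype(int); 
print("angles")
```

```text
cams [array([0.297, 0.041, 0.814]), array([0.02 , 0.726, 0.651])]
crease [array([-2.5225,  0.6947,  8.    ]), array([-2.3021,  0.6963,  8.    ]), array([-1.892 ,  0.5964,  8.    ]), array([-1.6363,  0.6243,  8.    ])]
far V top [-16.6482   2.1171  42.    ] [-16.1182   6.0337  42.    ]
near base [-1.5539  0.2701  8.    ] [-1.4818  0.9234  8.    ] 0.6572422981208604 z0 [0.5068 0.0146 0.    ] [ 0.4987 -0.0594  0.    ]
side base [array([-6.9137,  8.9632,  8.    ]), array([0.512 , 0.0116, 0.    ]), array([-5.465 ,  9.6469,  8.    ])]
fartip [0.5443 0.2223 0.052 ]
neartip [0.416  0.2328 0.052 ]
shellL1 [0.5147 0.2446 0.052 ]
shellR1 [0.5097 0.2064 0.052 ]
shellL2 [0.4498 0.249  0.052 ]
shellR2 [0.4476 0.2101 0.052 ]
angles
```

Run:
```python
from h import *
def cp(u,v,x0,y0,f=5): return ((u+.5)/f-.5+x0,(v+.5)/f-.5+y0)
q=lambda u,v,z: onz("top",cp(u,v,240,165),z)
print("crease",*[q(*a,.0082)[:2].round(4) for a in((609,90),(607,150),(573,262),(578,335))])
print("farVtop",*[q(*a,.042)[:2].round(4) for a in((527,48),(722,85))])
print("nearbase",*[q(*a,.008)[:2].round(4) for a in((472,352),(665,385))],*[q(*a,.0)[:2].round(4) for a in((472,352),(665,385))])
sd=lambda u,v,z: onz("side",cp(u,v,145,195,4),z)
print("side",*[(sd(*a,.008)[:2].round(4),sd(*a,0)[:2].round(4)) for a in((455,172),(650,262),(748,183))])
# gear hub triangulate tips: top end-of-stub / side end-of-stub
K,R,t=P("top");K2,R2,t2=P("side")
def tri(a,b):
    X=cv2.triangulatePoints(K@np.c_[R,t],K2@np.c_[R2,t2],np.array(a).reshape(2,1),np.array(b).reshape(2,1)).ravel();X=X[:3]/X[3]
    return X.round(4),proj("top",X)-a,proj("side",X)-b
# near tip centre: side crop f=400/110
print("near tip",tri(cp(140,426,180,190),cp(314,223,195,270,400/110)))
for nm,u,v in(("fartip end",215,49),("neartip end",140,426)): print(nm,onz("top",cp(u,v,180,190),.052).round(4))
# shell mask in top
im=cv2.imread("pics/top0.png"); hsv=cv2.cvtColor(im,cv2.COLOR_BGR2HSV)
for n,box in(("top",(185,195,60,90)),):
    x,y,w,h=box; m=((hsv[...,1]<40)&(hsv[...,2]>70)).astype(np.uint8)
    for r in range(y,y+h,3):
        c=np.flatnonzero(m[r,x:x+w]); 
        if len(c): 
            a,b=onz("top",(x+c[0]-.5,r),.052),onz("top",(x+c[-1]+.5,r),.052); print(r,x+c[0],x+c[-1],((a+b)/2)[:2].round(4),round(abs(a-b)[1],4))
```

```text
crease [ 0.6134 -0.0327] [ 0.5886 -0.0329] [ 0.5426 -0.0217] [ 0.514  -0.0248]
farVtop [0.6148 0.0017] [ 0.6049 -0.0717]
nearbase [0.5048 0.0149] [ 0.4967 -0.0584] [0.5068 0.0146] [ 0.4987 -0.0594]
side (array([0.6256, 0.0056]), array([ 0.6332, -0.0034])) (array([0.506 , 0.0204]), array([0.512 , 0.0116])) (array([ 0.499 , -0.0542]), array([ 0.505 , -0.0639]))
near tip (array([0.4098, 0.2331, 0.0555]), array([[-0.62329816, -1.61462806]]), array([[1.11601568, 0.25757983]]))
fartip end [0.547  0.2222 0.052 ]
neartip end [0.4076 0.2325 0.052 ]
201 221 224 [0.544  0.2221] 0.0072
207 212 222 [0.5319 0.2307] 0.0199
210 211 228 [0.5266 0.2255] 0.0324
213 203 227 [0.5204 0.2329] 0.045
216 209 232 [0.5154 0.2224] 0.0431
219 208 227 [0.5095 0.2271] 0.0358
222 207 226 [0.5038 0.2283] 0.0358
225 207 226 [0.4982 0.2276] 0.0357
228 206 225 [0.4926 0.2287] 0.0357
231 206 225 [0.487  0.2281] 0.0356
234 205 224 [0.4814 0.2292] 0.0355
237 204 223 [0.4758 0.2303] 0.0355
240 204 223 [0.4703 0.2297] 0.0354
243 203 222 [0.4648 0.2308] 0.0354
246 202 222 [0.4593 0.231 ] 0.0371
249 202 221 [0.4538 0.2313] 0.0352
252 195 220 [0.448  0.2376] 0.0457
255 206 221 [0.4433 0.2264] 0.0281
258 202 224 [0.4379 0.2267] 0.0403
261 202 217 [0.4321 0.2322] 0.028
264 209 216 [0.4271 0.2263] 0.014
267 207 211 [0.4214 0.2317] 0.0087
270 206 210 [0.416  0.2328] 0.0087
273 206 210 [0.4108 0.2322] 0.0087
```

Emit:
{"name": "arm_command", "arguments": {"series": [{"xyz":[0,0,0],"rot":[0,0,-0.13],"hand":-1},{"xyz":[0,0,0],"rot":[0,0,-0.14],"hand":-1},{"xyz":[0,0,0],"rot":[0,0,-0.14],"hand":-1},{"xyz":[0,0,0],"rot":[0,0,-0.14],"hand":-1},{"xyz":[0,0,0],"rot":[0,0,-0.14],"hand":-1},{"xyz":[0,0,0],"rot":[0,0,-0.14],"hand":-1},{"xyz":[0,0,0],"rot":[0,0,-0.14],"hand":-1},{"xyz":[0,0,0],"rot":[0,0,-0.14],"hand":-1},{"xyz":[0,0,0],"rot":[0,0,-0.14],"hand":-1},{"xyz":[0,0,0],"rot":[0,0,-0.14],"hand":-1}]}}

```text
clock: 1.1
position: [0.2275, -0.5816, 0.2306]
tool_rot: [0.634, 0.773, 0.0, -0.001]
wrist_force: [0.0, -0.2, -0.6]
width: 0.0854
```

Emit:
{"name": "arm_command", "arguments": {"series": [{"xyz":[0,0,0],"rot":[0,0,-0.14],"hand":-1},{"xyz":[0,0,0],"rot":[0,0,-0.14],"hand":-1},{"xyz":[0,0,0],"rot":[0,0,-0.14],"hand":-1},{"xyz":[0,0,0],"rot":[0,0,-0.14],"hand":-1},{"xyz":[0,0,0],"rot":[0,0,-0.14],"hand":-1},{"xyz":[0,0,0],"rot":[0,0,-0.14],"hand":-1},{"xyz":[0,0,0],"rot":[0,0,-0.14],"hand":-1},{"xyz":[0,0,0],"rot":[0,0,-0.14],"hand":-1},{"xyz":[0,0,0],"rot":[0,0,-0.14],"hand":-1},{"xyz":[0,0,0],"rot":[0,0,-0.045],"hand":-1}]}}

```text
clock: 2.1
position: [0.2275, -0.5816, 0.2306]
tool_rot: [0.035, 0.999, 0.001, -0.0]
wrist_force: [-0.6, 0.2, -0.1]
width: 0.0851
```

```bash
cat >> h.py <<'E'
from scipy.spatial.transform import Rotation as Ro
def rel(target,yaw_tx=None):
    s=get_state();R=Ro.from_quat(s["tool_rot"]);p=np.array(s["position"])
    x=R.as_matrix()[:,0];z=R.as_matrix()[:,2]
    print("t",round(s["clock"],2),"p",p.round(4),"txyaw",np.degrees(np.arctan2(x[1],x[0])).round(2),"z",z.round(4),"w",round(s["width"],4),"F",np.round(s["wrist_force"],1),"q",np.round(s["joint_pos"],3))
    print("tool shift cm",(R.inv().apply(np.array(target)-p)*100).round(2))
    if yaw_tx is not None:
        a=np.radians(yaw_tx);T=Ro.from_matrix(np.array([[np.cos(a),np.sin(a),0],[np.sin(a),-np.cos(a),0],[0,0,-1]]).T.T)
        print("rotvec tool",(R.inv()*T).as_rotvec().round(4))
E
python3 -c "
from h import *
rel([.477,.228,.18],175.8)"
```

```text
t 2.1 p [ 0.2275 -0.5816  0.2306] txyaw 175.97 z [-4.0e-04  1.3e-03 -1.0e+00] w 0.0851 F [-0.6  0.2 -0.1] q [-1.301  0.277 -0.027  1.268 -0.    -1.231]
tool shift cm [-19.2   82.51   5.16]
rotvec tool [ 0.0013 -0.0005  0.003 ]
```

Emit:
{"name": "arm_command", "arguments": {"series": [{"xyz":[-0.96,4.1,0.25],"rot":[0,0,0],"hand":-1},{"xyz":[-0.96,4.1,0.25],"rot":[0,0,0],"hand":-1},{"xyz":[-0.96,4.1,0.25],"rot":[0,0,0],"hand":-1},{"xyz":[-0.96,4.1,0.25],"rot":[0,0,0],"hand":-1},{"xyz":[-0.96,4.1,0.25],"rot":[0,0,0],"hand":-1},{"xyz":[-0.96,4.1,0.25],"rot":[0,0,0],"hand":-1},{"xyz":[-0.96,4.1,0.25],"rot":[0,0,0],"hand":-1},{"xyz":[-0.96,4.1,0.25],"rot":[0,0,0],"hand":-1},{"xyz":[-0.96,4.1,0.25],"rot":[0,0,0],"hand":-1},{"xyz":[-0.96,4.1,0.25],"rot":[0,0,0],"hand":-1}]}}

```text
clock: 3.1
position: [0.3535, -0.1785, 0.2059]
tool_rot: [0.037, 0.999, 0.0, -0.0]
wrist_force: [0.1, 0.2, 0.6]
width: 0.0854
```

Emit:
{"name": "arm_command", "arguments": {"series": [{"xyz":[-0.96,4.1,0.25],"rot":[0,0,0],"hand":-1},{"xyz":[-0.96,4.1,0.25],"rot":[0,0,0],"hand":-1},{"xyz":[-0.96,4.1,0.25],"rot":[0,0,0],"hand":-1},{"xyz":[-0.96,4.1,0.25],"rot":[0,0,0],"hand":-1},{"xyz":[-0.96,4.1,0.25],"rot":[0,0,0],"hand":-1},{"xyz":[-0.96,4.1,0.25],"rot":[0,0,0],"hand":-1},{"xyz":[-0.96,4.1,0.25],"rot":[0,0,0],"hand":-1},{"xyz":[-0.96,4.1,0.25],"rot":[0,0,0],"hand":-1},{"xyz":[-0.96,4.1,0.25],"rot":[0,0,0],"hand":-1},{"xyz":[0,0,0],"rot":[0,0,0],"hand":-1}]}}

```text
clock: 4.1
position: [0.4679, 0.1852, 0.1833]
tool_rot: [0.034, 0.999, 0.001, 0.0]
wrist_force: [-0.3, -1.1, 0.2]
width: 0.0856
```

```bash
python3 -c "
from h import *
rel([.477,.228,.03],175.8)"
```

```text
t 4.1 p [0.4679 0.1852 0.1833] txyaw 176.08 z [ 5.0e-04  1.5e-03 -1.0e+00] w 0.0856 F [-0.3 -1.1  0.2] q [ 2.480e-01  9.200e-02 -3.550e-01  1.123e+00  1.000e-03  3.160e-01]
tool shift cm [-0.61  4.31 15.33]
rotvec tool [0.0016 0.0004 0.0049]
```

Emit:
{"name": "arm_command", "arguments": {"series": [{"xyz":[-0.15,1.1,0],"rot":[0,0,0.005],"hand":-1},{"xyz":[-0.15,1.1,0],"rot":[0,0,0],"hand":-1},{"xyz":[-0.15,1.1,1],"rot":[0,0,0],"hand":-1},{"xyz":[-0.16,1.0,2],"rot":[0,0,0],"hand":-1},{"xyz":[0,0,2],"rot":[0,0,0],"hand":-1},{"xyz":[0,0,2],"rot":[0,0,0],"hand":-1},{"xyz":[0,0,1.5],"rot":[0,0,0],"hand":-1},{"xyz":[0,0,0.5],"rot":[0,0,0],"hand":-1},{"xyz":[0,0,0],"rot":[0,0,0],"hand":-1},{"xyz":[0,0,0],"rot":[0,0,0],"hand":-1}]}}

```text
clock: 5.1
position: [0.4769, 0.2238, 0.0943]
tool_rot: [0.04, 0.999, 0.0, 0.0]
wrist_force: [-1.0, 0.0, -0.1]
width: 0.0854
```

```bash
python3 -c "
from h import *
rel([.477,.228,.03],175.8)
a=read_camera('top')[150:310,130:330];b=read_camera('side')[210:390,160:360]
o=np.hstack([cv2.resize(a,(400,320)),cv2.resize(b,(400,360))[:320]])
cv2.imwrite('pics/pre.png',np.clip(o[:,:,::-1]*1.3,0,255).astype(np.uint8))"
```

```text
t 5.1 p [0.4769 0.2238 0.0943] txyaw 175.46 z [ 9.e-04  3.e-04 -1.e+00] w 0.0854 F [-1.   0.  -0.1] q [ 0.316  0.217 -0.414  0.939  0.     0.395]
tool shift cm [0.03 0.42 6.43]
rotvec tool [ 0.0004  0.0008 -0.006 ]
```

View pics/pre.png

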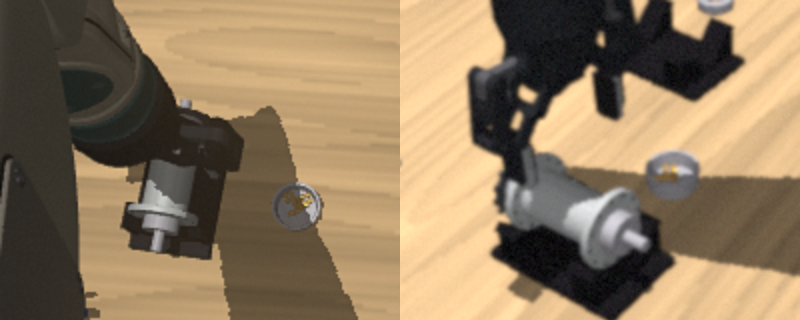

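The fingers straddle the shell, with the side view showing the jaws on either side and the sprocket end facing away. The tool is 4 mm short in y, so I'll correct that while lowering.

Emit:
{"name": "arm_command", "arguments": {"series": [{"xyz":[0,0.2,0],"rot":[0,0,0],"hand":-1},{"xyz":[0,0.2,0],"rot":[0,0,0],"hand":-1},{"xyz":[0,0,1],"rot":[0,0,0],"hand":-1},{"xyz":[0,0,1],"rot":[0,0,0],"hand":-1},{"xyz":[0,0,1],"rot":[0,0,0],"hand":-1},{"xyz":[0,0,1],"rot":[0,0,0],"hand":-1},{"xyz":[0,0,1],"rot":[0,0,0],"hand":-1},{"xyz":[0,0,1],"rot":[0,0,0],"hand":-1},{"xyz":[0,0,0.4],"rot":[0,0,0],"hand":-1},{"xyz":[0,0,0],"rot":[0,0,0],"hand":-1}]}}

```text
clock: 6.2
position: [0.476, 0.2275, 0.0289]
tool_rot: [0.039, 0.999, -0.0, -0.001]
wrist_force: [0.1, -1.1, 1.0]
width: 0.0852
```

```bash
python3 -c "
from h import *
rel([.477,.228,.03],175.8)"
```

```text
t 6.2 p [0.476  0.2275 0.0289] txyaw 175.48 z [-1.7e-03 -6.0e-04 -1.0e+00] w 0.0852 F [ 0.1 -1.1  1. ] q [ 0.323  0.301 -0.469  0.802 -0.     0.402]
tool shift cm [-0.1   0.06 -0.12]
rotvec tool [-0.0007 -0.0016 -0.0055]
```

Emit:
{"name": "arm_command", "arguments": {"series": [{"xyz":[0,0,0],"rot":[0,0,0],"hand":-0.3},{"xyz":[0,0,0],"rot":[0,0,0],"hand":-0.1},{"xyz":[0,0,0],"rot":[0,0,0],"hand":0},{"xyz":[0,0,0],"rot":[0,0,0],"hand":0.1},{"xyz":[0,0,0],"rot":[0,0,0],"hand":0.3},{"xyz":[0,0,0],"rot":[0,0,0],"hand":1},{"xyz":[0,0,0],"rot":[0,0,0],"hand":1},{"xyz":[0,0,0],"rot":[0,0,0],"hand":1},{"xyz":[0,0,0],"rot":[0,0,0],"hand":1},{"xyz":[0,0,0],"rot":[0,0,0],"hand":1}]}}

```text
clock: 7.2
position: [0.4772, 0.228, 0.0306]
tool_rot: [0.039, 0.999, 0.0, 0.001]
wrist_force: [-1.4, -0.6, 5.8]
width: 0.0384
```

```bash
python3 -c "
from h import *
rel([.477,.228,.03],175.8);print(get_state()['torque'])"
```

```text
t 7.2 p [0.4772 0.228  0.0306] txyaw 175.49 z [ 1.1e-03  4.0e-04 -1.0e+00] w 0.0384 F [-1.4 -0.6  5.8] q [ 0.323  0.299 -0.468  0.803  0.     0.402]
tool shift cm [0.02 0.   0.06]
rotvec tool [ 0.0005  0.0011 -0.0054]
[-0.02579918  0.2576954   0.01622971]
```

Emit:
{"name": "arm_command", "arguments": {"series": [{"xyz":[0,0,-0.2],"rot":[0,0,0],"hand":1},{"xyz":[0,0,-0.5],"rot":[0,0,0],"hand":1},{"xyz":[0,0,-1],"rot":[0,0,0],"hand":1},{"xyz":[0,0,-1.5],"rot":[0,0,0],"hand":1},{"xyz":[0,0,-2],"rot":[0,0,0],"hand":1},{"xyz":[0,0,-2],"rot":[0,0,0],"hand":1},{"xyz":[0,0,-2],"rot":[0,0,0],"hand":1},{"xyz":[0,0,-1.5],"rot":[0,0,0],"hand":1},{"xyz":[0,0,-1],"rot":[0,0,0],"hand":1},{"xyz":[0,0,-0.3],"rot":[0,0,0],"hand":1}]}}

```text
clock: 8.2
position: [0.4772, 0.2279, 0.151]
tool_rot: [0.039, 0.999, 0.0, 0.001]
wrist_force: [0.3, -1.3, -6.1]
width: 0.0388
```

```bash
python3 -c "
from h import *
rel([.477,.228,.15],175.8);print(get_state()['torque'])
a=read_camera('top')[150:310,130:330];b=read_camera('side')[160:340,160:360]
o=np.hstack([cv2.resize(a,(400,320)),cv2.resize(b,(400,360))[:320]])
cv2.imwrite('pics/lift.png',np.clip(o[:,:,::-1]*1.3,0,255).astype(np.uint8))"
```

```text
t 8.2 p [0.4772 0.2279 0.151 ] txyaw 175.48 z [ 1.7e-03  6.0e-04 -1.0e+00] w 0.0388 F [ 0.3 -1.3 -6.1] q [ 0.323  0.163 -0.346  1.06  -0.     0.402]
tool shift cm [0.02 0.01 0.1 ]
rotvec tool [ 0.0007  0.0017 -0.0055]
[ 0.01948457 -0.03060894  0.0563969 ]
```

View pics/lift.png

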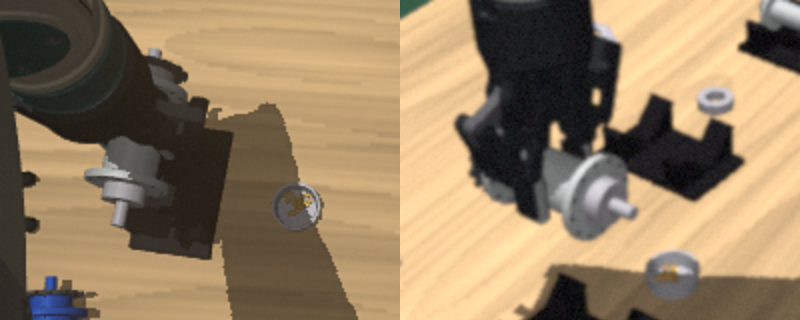

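Emit:
{"name": "arm_command", "arguments": {"series": [{"xyz":[0,0,0],"rot":[0,0.03,0],"hand":1},{"xyz":[0,0,0],"rot":[0,0.05,0],"hand":1},{"xyz":[0,0,0],"rot":[0,0.07,0],"hand":1},{"xyz":[0,0,0],"rot":[0,0.08,0],"hand":1},{"xyz":[0,0,0],"rot":[0,0.08,0],"hand":1},{"xyz":[0,0,0],"rot":[0,0.08,0],"hand":1},{"xyz":[0,0,0],"rot":[0,0.08,0],"hand":1},{"xyz":[0,0,0],"rot":[0,0.07,0],"hand":1},{"xyz":[0,0,0],"rot":[0,0.05,0],"hand":1},{"xyz":[0,0,0],"rot":[0,0.02,0],"hand":1}]}}

```text
clock: 9.3
position: [0.4776, 0.2274, 0.1473]
tool_rot: [0.038, 0.953, 0.011, -0.301]
wrist_force: [0.4, -0.9, -6.0]
width: 0.0383
```

```bash
python3 -c "
from h import *
rel([.477,.228,.15],175.8);print(get_state()['torque'])"
```

```text
t 9.3 p [0.4776 0.2274 0.1473] txyaw 175.44 z [-0.5724  0.0446 -0.8188] w 0.0383 F [ 0.4 -0.9 -6. ] q [0.226 0.568 0.071 1.663 0.173 0.253]
tool shift cm [ 0.2   0.05 -0.18]
rotvec tool [ 0.0009 -0.6115 -0.0058]
[-0.10998342 -1.24088104  0.01810713]
```

Emit:
{"name": "arm_command", "arguments": {"series": [{"xyz":[0,0,0],"rot":[0,0,0],"hand":1},{"xyz":[0,0,0],"rot":[0,0,0],"hand":1},{"xyz":[0,0,0],"rot":[0,0,0],"hand":1},{"xyz":[0,0,0],"rot":[0,0,0],"hand":1},{"xyz":[0,0,0],"rot":[0,0,0],"hand":1},{"xyz":[0,0,0],"rot":[0,0,0],"hand":1},{"xyz":[0,0,0],"rot":[0,0,0],"hand":1},{"xyz":[0,0,0],"rot":[0,0,0],"hand":1},{"xyz":[0,0,0],"rot":[0,0,0],"hand":1},{"xyz":[0,0,0],"rot":[0,0,0],"hand":1}]}}

```text
clock: 10.3
position: [0.4767, 0.2277, 0.1498]
tool_rot: [0.038, 0.953, 0.012, -0.3]
wrist_force: [-0.5, -0.1, -6.4]
width: 0.0385
```

```bash
python3 -c "
from h import *
rel([.477,.228,.15],175.8);print(get_state()['torque'])
a=read_camera('top')[150:310,130:330];b=read_camera('side')[160:340,160:360]
o=np.hstack([cv2.resize(a,(400,320)),cv2.resize(b,(400,360))[:320]])
cv2.imwrite('pics/tipA.png',np.clip(o[:,:,::-1]*1.3,0,255).astype(np.uint8))"
```

```text
t 10.3 p [0.4767 0.2277 0.1498] txyaw 175.48 z [-0.5712  0.0451 -0.8196] w 0.0385 F [-0.5 -0.1 -6.4] q [0.227 0.564 0.07  1.665 0.173 0.253]
tool shift cm [-0.01  0.03 -0.04]
rotvec tool [ 0.0016 -0.6101 -0.0054]
[-0.0570969  -1.18087182 -0.02254783]
```

View pics/tipA.png

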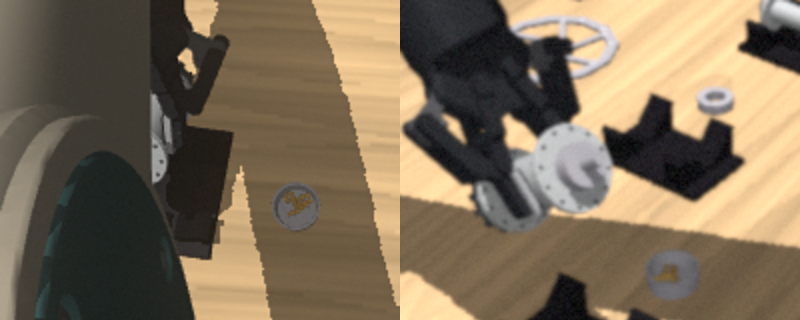

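Emit:
{"name": "arm_command", "arguments": {"series": [{"xyz":[0,0,0],"rot":[0,0,0],"hand":1},{"xyz":[0,0,0],"rot":[0,-0.03,0],"hand":1},{"xyz":[0,0,0],"rot":[0,-0.05,0],"hand":1},{"xyz":[0,0,0],"rot":[0,-0.07,0],"hand":1},{"xyz":[0,0,0],"rot":[0,-0.08,0],"hand":1},{"xyz":[0,0,0],"rot":[0,-0.08,0],"hand":1},{"xyz":[0,0,0],"rot":[0,-0.08,0],"hand":1},{"xyz":[0,0,0],"rot":[0,-0.08,0],"hand":1},{"xyz":[0,0,0],"rot":[0,-0.08,0],"hand":1},{"xyz":[0,0,0],"rot":[0,-0.08,0],"hand":1}]}}

```text
clock: 11.4
position: [0.4751, 0.2275, 0.1502]
tool_rot: [0.039, 0.999, -0.0, 0.011]
wrist_force: [-0.3, 0.2, -5.7]
width: 0.0387
```

Emit:
{"name": "arm_command", "arguments": {"series": [{"xyz":[0,0,0],"rot":[0,-0.08,0],"hand":1},{"xyz":[0,0,0],"rot":[0,-0.08,0],"hand":1},{"xyz":[0,0,0],"rot":[0,-0.08,0],"hand":1},{"xyz":[0,0,0],"rot":[0,-0.08,0],"hand":1},{"xyz":[0,0,0],"rot":[0,-0.08,0],"hand":1},{"xyz":[0,0,0],"rot":[0,-0.07,0],"hand":1},{"xyz":[0,0,0],"rot":[0,-0.06,0],"hand":1},{"xyz":[0,0,0],"rot":[0,-0.04,0],"hand":1},{"xyz":[0,0,0],"rot":[0,-0.02,0],"hand":1},{"xyz":[0,0,0],"rot":[0,0,0],"hand":1}]}}

```text
clock: 12.4
position: [0.474, 0.227, 0.1481]
tool_rot: [0.037, 0.954, -0.012, 0.298]
wrist_force: [-0.3, 0.6, -6.4]
width: 0.0382
```

Emit:
{"name": "arm_command", "arguments": {"series": [{"xyz":[0,0,0],"rot":[0,0,0],"hand":1},{"xyz":[0,0,0],"rot":[0,0,0],"hand":1},{"xyz":[0,0,0],"rot":[0,0,0],"hand":1},{"xyz":[0,0,0],"rot":[0,0,0],"hand":1},{"xyz":[0,0,0],"rot":[0,0,0],"hand":1},{"xyz":[0,0,0],"rot":[0,0,0],"hand":1},{"xyz":[0,0,0],"rot":[0,0,0],"hand":1},{"xyz":[0,0,0],"rot":[0,0,0],"hand":1},{"xyz":[0,0,0],"rot":[0,0,0],"hand":1},{"xyz":[0,0,0],"rot":[0,0,0],"hand":1}]}}

```text
clock: 13.4
position: [0.4767, 0.2277, 0.1498]
tool_rot: [0.038, 0.953, -0.012, 0.3]
wrist_force: [0.3, 0.2, -5.3]
width: 0.0385
```

```bash
python3 -c "
from h import *
rel([.477,.228,.15],175.8);print(get_state()['torque'])
a=read_camera('top')[150:310,130:330];b=read_camera('side')[160:340,160:360]
o=np.hstack([cv2.resize(a,(400,320)),cv2.resize(b,(400,360))[:320]])
cv2.imwrite('pics/tipB.png',np.clip(o[:,:,::-1]*1.3,0,255).astype(np.uint8))"
```

```text
t 13.4 p [0.4767 0.2277 0.1498] txyaw 175.49 z [ 0.5711 -0.0451 -0.8196] w 0.0385 F [ 0.3  0.2 -5.3] q [ 0.495 -0.097 -0.781  0.356 -0.316  0.487]
tool shift cm [-0.04  0.03  0.  ]
rotvec tool [-0.0017  0.61   -0.0053]
[ 0.07875855  1.20522838 -0.0199339 ]
```

View pics/tipB.png

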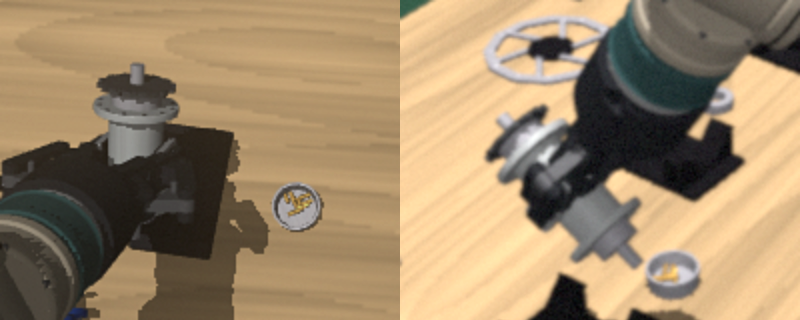

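Emit:
{"name": "arm_command", "arguments": {"series": [{"xyz":[0,0,0],"rot":[0,0.03,0],"hand":1},{"xyz":[0,0,0],"rot":[0,0.05,0],"hand":1},{"xyz":[0,0,0],"rot":[0,0.07,0],"hand":1},{"xyz":[0,0,0],"rot":[0,0.08,0],"hand":1},{"xyz":[0,0,0],"rot":[0,0.08,0],"hand":1},{"xyz":[0,0,0],"rot":[0,0.08,0],"hand":1},{"xyz":[0,0,0],"rot":[0,0.08,0],"hand":1},{"xyz":[0,0,0],"rot":[0,0.07,0],"hand":1},{"xyz":[0,0,0],"rot":[0,0.05,0],"hand":1},{"xyz":[0,0,0],"rot":[0,0.02,0],"hand":1}]}}

```text
clock: 14.5
position: [0.4794, 0.2278, 0.1502]
tool_rot: [0.04, 0.999, 0.0, 0.001]
wrist_force: [-0.2, 0.1, -5.5]
width: 0.0388
```

Emit:
{"name": "arm_command", "arguments": {"series": [{"xyz":[0,0,0],"rot":[0,0,0.015],"hand":1},{"xyz":[0,0,0],"rot":[0,0,0.015],"hand":1},{"xyz":[0,0,0],"rot":[0,0,0.015],"hand":1},{"xyz":[0,0,0],"rot":[0,0,0],"hand":1},{"xyz":[0,0,0],"rot":[0,0,0],"hand":1},{"xyz":[0,0,0],"rot":[0,0,0],"hand":1},{"xyz":[0,0,0],"rot":[0,0,0],"hand":1},{"xyz":[0,0,0],"rot":[0,0,0],"hand":1},{"xyz":[0,0,0],"rot":[0,0,0],"hand":1},{"xyz":[0,0,0],"rot":[0,0,0],"hand":1}]}}

```text
clock: 15.5
position: [0.4767, 0.2277, 0.1498]
tool_rot: [0.062, 0.998, -0.0, 0.0]
wrist_force: [-0.4, -0.7, -6.1]
width: 0.0382
```

```bash
python3 -c "
from h import *
rel([.562,-.027,.11],172.9);print(get_state()['torque'])
import sys
t=read_camera('top');s=read_camera('side')
cv2.imwrite('pics/lvt.png',t[:,:,::-1]);cv2.imwrite('pics/lvs.png',s[:,:,::-1])
a=t[150:310,130:330];b=s[160:340,160:360]
o=np.hstack([cv2.resize(a,(400,320)),cv2.resize(b,(400,360))[:320]])
cv2.imwrite('pics/level.png',np.clip(o[:,:,::-1]*1.3,0,255).astype(np.uint8))"
```

```text
t 15.5 p [0.4767 0.2277 0.1498] txyaw 172.9 z [ 0. -0. -1.] w 0.0382 F [-0.4 -0.7 -6.1] q [ 0.323  0.165 -0.347  1.059 -0.     0.447]
tool shift cm [-11.61 -24.22   3.98]
rotvec tool [-0.      0.      0.0001]
[0.04361944 0.04305679 0.02559765]
```

View pics/level.png

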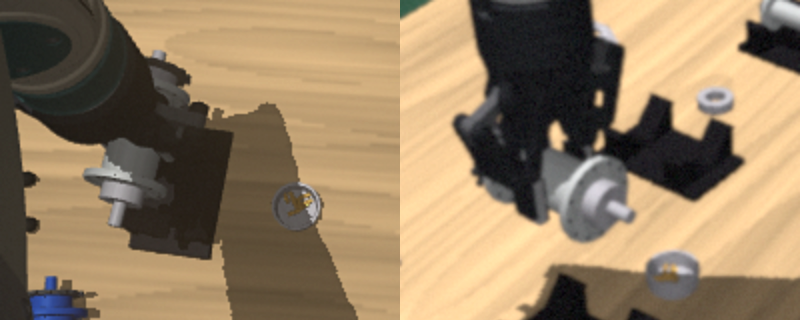

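Emit:
{"name": "arm_command", "arguments": {"series": [{"xyz":[-0.15,-0.3,0],"rot":[0,0,0],"hand":1},{"xyz":[-0.29,-0.6,0],"rot":[0,0,0],"hand":1},{"xyz":[-0.43,-0.9,0],"rot":[0,0,0],"hand":1},{"xyz":[-0.58,-1.2,0],"rot":[0,0,0],"hand":1},{"xyz":[-0.67,-1.4,0],"rot":[0,0,0],"hand":1},{"xyz":[-0.77,-1.6,0],"rot":[0,0,0],"hand":1},{"xyz":[-0.77,-1.6,0],"rot":[0,0,0],"hand":1},{"xyz":[-0.77,-1.6,0],"rot":[0,0,0],"hand":1},{"xyz":[-0.77,-1.6,0],"rot":[0,0,0],"hand":1},{"xyz":[-0.77,-1.6,0],"rot":[0,0,0],"hand":1}]}}

```text
clock: 16.6
position: [0.521, 0.0953, 0.1498]
tool_rot: [0.062, 0.998, -0.0, 0.0]
wrist_force: [0.6, 0.2, -6.7]
width: 0.0384
```

Emit:
{"name": "arm_command", "arguments": {"series": [{"xyz":[-0.77,-1.6,0],"rot":[0,0,0],"hand":1},{"xyz":[-0.77,-1.6,0],"rot":[0,0,0],"hand":1},{"xyz":[-0.77,-1.6,0],"rot":[0,0,0],"hand":1},{"xyz":[-0.77,-1.6,0],"rot":[0,0,0],"hand":1},{"xyz":[-0.77,-1.6,0],"rot":[0,0,0],"hand":1},{"xyz":[-0.67,-1.4,0],"rot":[0,0,0],"hand":1},{"xyz":[-0.53,-1.1,0],"rot":[0,0,0],"hand":1},{"xyz":[-0.38,-0.8,0],"rot":[0,0,0],"hand":1},{"xyz":[-0.2,-0.4,0],"rot":[0,0,0],"hand":1},{"xyz":[0,-0.1,0],"rot":[0,0,0],"hand":1}]}}

```text
clock: 17.6
position: [0.5621, -0.027, 0.1498]
tool_rot: [0.062, 0.998, 0.0, -0.0]
wrist_force: [-0.2, 0.0, -4.9]
width: 0.0382
```

Emit:
{"name": "arm_command", "arguments": {"series": [{"xyz":[0,0,0.2],"rot":[0,0,0],"hand":1},{"xyz":[0,0,0.4],"rot":[0,0,0],"hand":1},{"xyz":[0,0,0.6],"rot":[0,0,0],"hand":1},{"xyz":[0,0,0.8],"rot":[0,0,0],"hand":1},{"xyz":[0,0,0.8],"rot":[0,0,0],"hand":1},{"xyz":[0,0,0.8],"rot":[0,0,0],"hand":1},{"xyz":[0,0,0.6],"rot":[0,0,0],"hand":1},{"xyz":[0,0,0.4],"rot":[0,0,0],"hand":1},{"xyz":[0,0,0.2],"rot":[0,0,0],"hand":1},{"xyz":[0,0,0],"rot":[0,0,0],"hand":1}]}}

```text
clock: 18.6
position: [0.5618, -0.0267, 0.1016]
tool_rot: [0.062, 0.998, 0.0, -0.0]
wrist_force: [0.6, 0.5, -5.2]
width: 0.0383
```

```bash
python3 -c "
from h import *
rel([.562,-.027,.11],172.9);print(get_state()['torque'])
t=read_camera('top');s=read_camera('side')
cv2.imwrite('pics/abt.png',t[:,:,::-1]);cv2.imwrite('pics/abs.png',s[:,:,::-1])
a=t[130:270,290:430];b=s[130:270,220:360]
o=np.hstack([cv2.resize(a,(400,400),interpolation=2),cv2.resize(b,(400,400),interpolation=2)])
cv2.imwrite('pics/above.png',np.clip(o[:,:,::-1]*1.4,0,255).astype(np.uint8))"
```

```text
t 18.6 p [ 0.5618 -0.0267  0.1016] txyaw 172.91 z [-4.e-04  1.e-04 -1.e+00] w 0.0383 F [ 0.6  0.5 -5.2] q [-0.162  0.268 -0.328  0.975 -0.    -0.039]
tool shift cm [-0.02 -0.02 -0.84]
rotvec tool [ 0.     -0.0004  0.0001]
[0.00115951 0.04257087 0.00924509]
```

View pics/above.png

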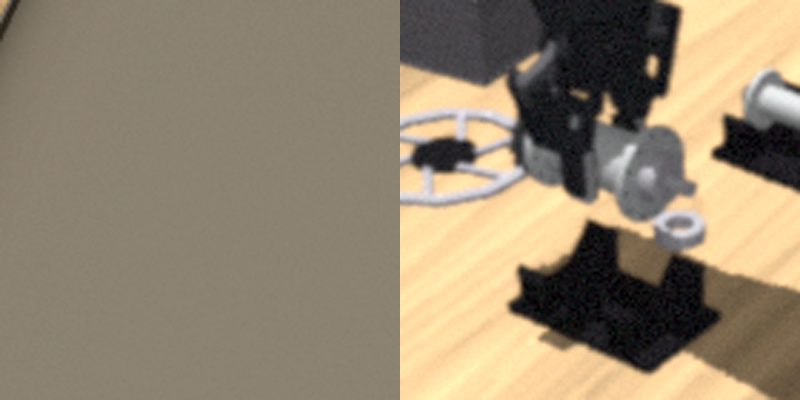

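```bash
python3 -c "
from h import *
def cp(u,v,x0,y0,f): return ((u+.5)/f-.5+x0,(v+.5)/f-.5+y0)
a=np.radians(-7.1)
d=np.array([np.cos(a),np.sin(a),0])
f=400/140
print('tip now pred',proj('side',np.array([.5618,-.0267,.123])-.07*d),'seen',cp(290,187,220,130,f))
print('seen onz',onz('side',cp(290,187,220,130,f),.123), np.array([.5618,-.0267,.123])-.07*d)
print('initial near tip side onz .052',onz('side',cp(314,223,195,270,400/110),.052),'top', [.4076,.2325])
# dark outline of the empty cradle from first side & top image
n=np.array([-d[1],d[0],0])
for c in([.562,-.027,0],[.5617,-.0245,0],[.5628,-.029,0]):
    c=np.array(c)
    P3=[c+d*x+n*y+[0,0,z] for x,y,z in((-.062,-.038,.008),(-.062,.038,.008),(.062,.038,.008),(-.062,.038,0),(.049,.0395,.042),(.049,-.0395,.042),(-.049,-.0395,.042))]
    print(c,'side',proj('side',P3).round(1).tolist(),'top',proj('top',P3).round(1).tolist())
im=cv2.imread('pics/side0.png');c=im[195:270,250:345];cv2.imwrite('pics/e1.png',np.clip(cv2.resize(c,None,fx=8,fy=8,interpolation=1)*1.3,0,255).astype(np.uint8))
"
```

```text
tip now pred [[322.80928193 197.35169694]] seen (321.175, 195.125)
seen onz [ 0.49872612 -0.02307432  0.123     ] [ 0.49233676 -0.0180479   0.123     ]
initial near tip side onz .052 [0.41380587 0.23053922 0.052     ] top [0.4076, 0.2325]
[ 0.562 -0.027  0.   ] side [[333.9, 240.1], [308.1, 259.7], [258.1, 236.6], [308.3, 263.2], [260.9, 224.3], [288.9, 206.1], [328.5, 222.4]] top [[371.9, 242.0], [332.2, 234.7], [343.4, 174.4], [332.0, 235.7], [342.7, 173.7], [384.3, 181.2], [376.2, 231.0]]
[ 0.5617 -0.0245  0.    ] side [[333.3, 240.8], [307.5, 260.5], [257.4, 237.3], [307.7, 264.0], [260.2, 225.0], [288.3, 206.8], [327.9, 223.1]] top [[370.5, 242.1], [330.8, 234.7], [342.1, 174.4], [330.7, 235.8], [341.3, 173.8], [383.0, 181.2], [374.8, 231.1]]
[ 0.5628 -0.029   0.    ] side [[334.0, 239.4], [308.3, 259.0], [258.4, 235.9], [308.5, 262.5], [261.2, 223.6], [289.1, 205.5], [328.7, 221.8]] top [[372.9, 241.7], [333.3, 234.3], [344.5, 174.1], [333.1, 235.4], [343.7, 173.4], [385.4, 180.8], [377.3, 230.6]]
```

View pics/e1.png

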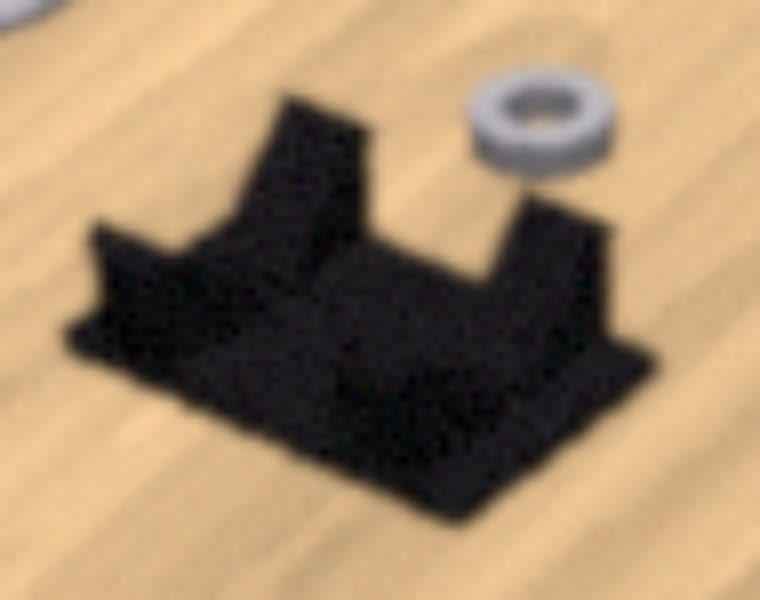

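Emit:
{"name": "arm_command", "arguments": {"series": [{"xyz":[0,0,0.2],"rot":[0,0,0],"hand":1},{"xyz":[0,0,0.5],"rot":[0,0,0],"hand":1},{"xyz":[0,0,0.8],"rot":[0,0,0],"hand":1},{"xyz":[0,0,1],"rot":[0,0,0],"hand":1},{"xyz":[0,0,1],"rot":[0,0,0],"hand":1},{"xyz":[0,0,1],"rot":[0,0,0],"hand":1},{"xyz":[0,0,0.8],"rot":[0,0,0],"hand":1},{"xyz":[0,0,0.5],"rot":[0,0,0],"hand":1},{"xyz":[0,0,0.3],"rot":[0,0,0],"hand":1},{"xyz":[0,0,0],"rot":[0,0,0],"hand":1}]}}

```text
clock: 19.7
position: [0.5617, -0.0267, 0.0404]
tool_rot: [0.062, 0.998, 0.0, -0.0]
wrist_force: [-0.9, 0.7, -6.3]
width: 0.0383
```

```bash
python3 -c "
from h import *
rel([.562,-.027,.0306],172.9);print(get_state()['torque'])
s=read_camera('side');b=s[150:270,240:360]
cv2.imwrite('pics/low.png',np.clip(cv2.resize(b,(600,600),interpolation=2)[:,:,::-1]*1.6,0,255).astype(np.uint8))"
```

```text
t 19.7 p [ 0.5617 -0.0267  0.0404] txyaw 172.91 z [-7.e-04  1.e-04 -1.e+00] w 0.0383 F [-0.9  0.7 -6.3] q [-0.162  0.338 -0.385  0.849  0.    -0.039]
tool shift cm [-0.04 -0.03  0.98]
rotvec tool [ 0.     -0.0007  0.0001]
[-0.03925772 -0.00897483 -0.0328376 ]
```

View pics/low.png

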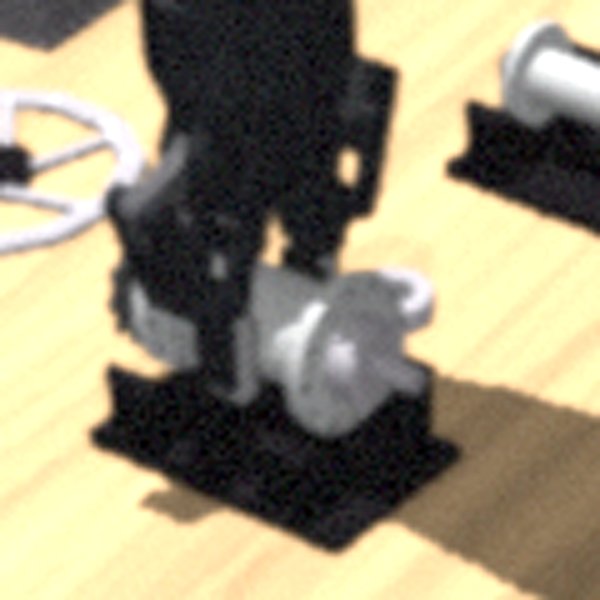

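Emit:
{"name": "arm_command", "arguments": {"series": [{"xyz":[0,0,0.1],"rot":[0,0,0],"hand":1},{"xyz":[0,0,0.1],"rot":[0,0,0],"hand":1},{"xyz":[0,0,0.1],"rot":[0,0,0],"hand":1},{"xyz":[0,0,0.1],"rot":[0,0,0],"hand":1},{"xyz":[0,0,0.1],"rot":[0,0,0],"hand":1},{"xyz":[0,0,0.1],"rot":[0,0,0],"hand":1},{"xyz":[0,0,0.1],"rot":[0,0,0],"hand":1},{"xyz":[0,0,0],"rot":[0,0,0],"hand":1},{"xyz":[0,0,0],"rot":[0,0,0],"hand":1},{"xyz":[0,0,0],"rot":[0,0,0],"hand":1}]}}

```text
clock: 20.75
position: [0.562, -0.0267, 0.0338]
tool_rot: [0.062, 0.998, -0.0, 0.0]
wrist_force: [0.6, 0.2, -5.0]
width: 0.039
```

```bash
python3 -c "
from h import *
rel([.562,-.027,.0306],172.9);print(get_state()['torque'])"
```

```text
t 20.75 p [ 0.562  -0.0267  0.0338] txyaw 172.91 z [ 1.e-04 -0.e+00 -1.e+00] w 0.039 F [ 0.6  0.2 -5. ] q [-0.162  0.346 -0.39   0.835 -0.    -0.039]
tool shift cm [-0.01 -0.02  0.32]
rotvec tool [-0.      0.0001  0.0001]
[ 0.00404478  0.02399973 -0.02042023]
```

Emit:
{"name": "arm_command", "arguments": {"series": [{"xyz":[0,0,0.05],"rot":[0,0,0],"hand":1},{"xyz":[0,0,0.05],"rot":[0,0,0],"hand":1},{"xyz":[0,0,0.05],"rot":[0,0,0],"hand":1},{"xyz":[0,0,0.05],"rot":[0,0,0],"hand":1},{"xyz":[0,0,0.05],"rot":[0,0,0],"hand":1},{"xyz":[0,0,0],"rot":[0,0,0],"hand":1},{"xyz":[0,0,0],"rot":[0,0,0],"hand":1},{"xyz":[0,0,0],"rot":[0,0,0],"hand":1},{"xyz":[0,0,0],"rot":[0,0,0],"hand":1},{"xyz":[0,0,0],"rot":[0,0,0],"hand":1}]}}

```text
clock: 21.75
position: [0.562, -0.0268, 0.0314]
tool_rot: [0.062, 0.998, -0.0, 0.0]
wrist_force: [0.3, -0.9, -4.3]
width: 0.0385
```

```bash
python3 -c "
from h import *
rel([.562,-.027,.0306],172.9);print(get_state()['torque'])"
```

```text
t 21.75 p [ 0.562  -0.0268  0.0314] txyaw 172.91 z [ 1.e-04 -2.e-04 -1.e+00] w 0.0385 F [ 0.3 -0.9 -4.3] q [-0.162  0.349 -0.392  0.83  -0.    -0.039]
tool shift cm [-0.   -0.02  0.08]
rotvec tool [-0.0002  0.0001  0.0001]
[-0.08372348  0.06843082  0.01839449]
```

Emit:
{"name": "arm_command", "arguments": {"series": [{"xyz":[0,0,0.05],"rot":[0,0,0],"hand":1},{"xyz":[0,0,0.05],"rot":[0,0,0],"hand":1},{"xyz":[0,0,0],"rot":[0,0,0],"hand":1},{"xyz":[0,0,0],"rot":[0,0,0],"hand":0.1},{"xyz":[0,0,0],"rot":[0,0,0],"hand":0.05},{"xyz":[0,0,0],"rot":[0,0,0],"hand":0},{"xyz":[0,0,0],"rot":[0,0,0],"hand":-0.05},{"xyz":[0,0,0],"rot":[0,0,0],"hand":-0.1},{"xyz":[0,0,0],"rot":[0,0,0],"hand":-0.2},{"xyz":[0,0,0],"rot":[0,0,0],"hand":-0.3}]}}

```text
clock: 22.75
position: [0.562, -0.0266, 0.0303]
tool_rot: [0.062, 0.998, 0.0, 0.0]
wrist_force: [-0.2, 0.1, -0.4]
width: 0.0556
```

Emit:
{"name": "arm_command", "arguments": {"series": [{"xyz":[0,0,0],"rot":[0,0,0],"hand":-0.5},{"xyz":[0,0,0],"rot":[0,0,0],"hand":-0.7},{"xyz":[0,0,0],"rot":[0,0,0],"hand":-1},{"xyz":[0,0,0],"rot":[0,0,0],"hand":-1},{"xyz":[0,0,0],"rot":[0,0,0],"hand":-1},{"xyz":[0,0,0],"rot":[0,0,0],"hand":-1},{"xyz":[0,0,0],"rot":[0,0,0],"hand":-1},{"xyz":[0,0,0],"rot":[0,0,0],"hand":-1},{"xyz":[0,0,0],"rot":[0,0,0],"hand":-1},{"xyz":[0,0,0],"rot":[0,0,0],"hand":-1}]}}

```text
clock: 23.75
position: [0.5619, -0.0267, 0.0303]
tool_rot: [0.062, 0.998, 0.0, -0.0]
wrist_force: [-0.4, 0.7, 0.1]
width: 0.0854
```

```bash
python3 -c "
from h import *
rel([.562,-.027,.2],172.9)
s=read_camera('side');b=s[150:270,240:360]
cv2.imwrite('pics/open.png',np.clip(cv2.resize(b,(600,600),interpolation=2)[:,:,::-1]*1.6,0,255).astype(np.uint8))"
```

```text
t 23.75 p [ 0.5619 -0.0267  0.0303] txyaw 172.91 z [-0.  0. -1.] w 0.0854 F [-0.4  0.7  0.1] q [-0.162  0.35  -0.393  0.828  0.    -0.039]
tool shift cm [-1.000e-02 -3.000e-02 -1.697e+01]
rotvec tool [ 0.     -0.      0.0001]
```

View pics/open.png

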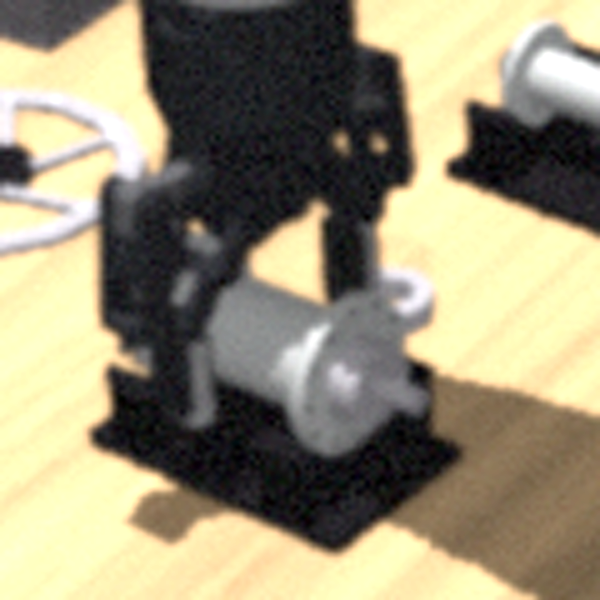

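The hub rests in the V blocks and the jaws are clear of it on both sides. I'll back straight up, then swing aside so the top camera can see.

Emit:
{"name": "arm_command", "arguments": {"series": [{"xyz":[0,0,-0.3],"rot":[0,0,0],"hand":-1},{"xyz":[0,0,-1],"rot":[0,0,0],"hand":-1},{"xyz":[0,0,-1.5],"rot":[0,0,0],"hand":-1},{"xyz":[0,0,-2],"rot":[0,0,0],"hand":-1},{"xyz":[0,0,-2.5],"rot":[0,0,0],"hand":-1},{"xyz":[0,0,-2.5],"rot":[0,0,0],"hand":-1},{"xyz":[0,0,-2.5],"rot":[0,0,0],"hand":-1},{"xyz":[0,0,-2.5],"rot":[0,0,0],"hand":-1},{"xyz":[0,0,-2.2],"rot":[0,0,0],"hand":-1},{"xyz":[0,0,0],"rot":[0,0,0],"hand":-1}]}}

```text
clock: 24.8
position: [0.5648, -0.0271, 0.2051]
tool_rot: [0.062, 0.998, -0.0, 0.004]
wrist_force: [-0.6, 0.6, 1.1]
width: 0.0852
```

Emit:
{"name": "arm_command", "arguments": {"series": [{"xyz":[1,-3,0],"rot":[0,0,0],"hand":-1},{"xyz":[1.5,-4,0],"rot":[0,0,0],"hand":-1},{"xyz":[1.5,-4,0],"rot":[0,0,0],"hand":-1},{"xyz":[1.5,-4,0],"rot":[0,0,0],"hand":-1},{"xyz":[1.5,-4,0],"rot":[0,0,0],"hand":-1},{"xyz":[1.5,-4,0],"rot":[0,0,0],"hand":-1},{"xyz":[1.5,-4,0],"rot":[0,0,0],"hand":-1},{"xyz":[1.5,-4,0],"rot":[0,0,0],"hand":-1},{"xyz":[1,-2,0],"rot":[0,0,0],"hand":-1},{"xyz":[0,0,0],"rot":[0,0,0],"hand":-1}]}}

```text
clock: 25.8
position: [0.3954, -0.3408, 0.1997]
tool_rot: [0.064, 0.998, -0.0, -0.0]
wrist_force: [-0.1, 0.8, -0.2]
width: 0.0853
```

```bash
python3 -c "
from h import *
rel([.562,-.027,.2],172.9)
t=read_camera('top');s=read_camera('side')
cv2.imwrite('pics/fint.png',t[:,:,::-1])
a=t[150:270,300:420];b=s[180:280,245:345]
o=np.hstack([cv2.resize(a,(400,400),interpolation=2),cv2.resize(b,(400,400),interpolation=2)])
cv2.imwrite('pics/fin.png',np.clip(o[:,:,::-1]*1.5,0,255).astype(np.uint8))"
```

```text
t 25.8 p [ 0.3954 -0.3408  0.1997] txyaw 172.65 z [-9.e-04  0.e+00 -1.e+00] w 0.0853 F [-0.1  0.8 -0.2] q [-8.350e-01  1.150e-01 -2.930e-01  1.163e+00 -1.000e-03 -7.070e-01]
tool shift cm [-12.51  33.25  -0.05]
rotvec tool [-0.0001 -0.0009 -0.0043]
```

View pics/fin.png

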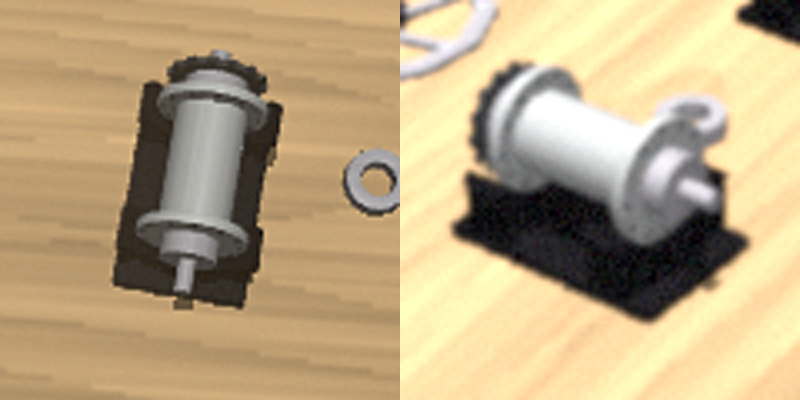

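View pics/fint.png

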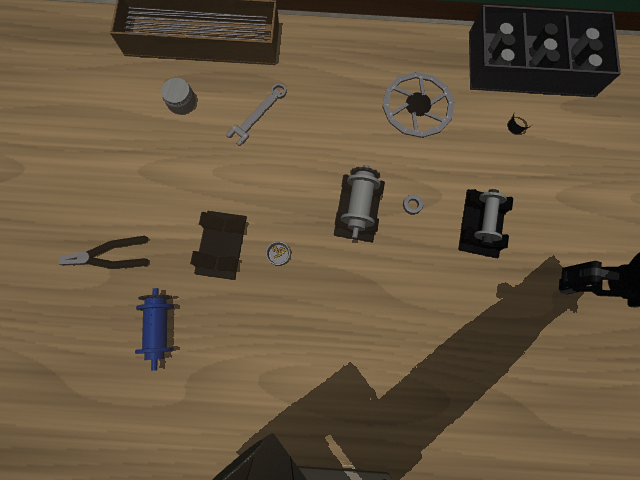

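```bash
python3 -c "
from h import *
f=400/120
c=lambda u,v:onz('top',((u+.5)/f-.5+300,(v+.5)/f-.5+150),.052)
a,b=c(221,51),c(183,293);print(a,b,(a+b)/2,np.degrees(np.arctan2(*(a-b)[[1,0]])),np.linalg.norm(a-b))
t0=cv2.imread('pics/top0.png').astype(int);t1=cv2.imread('pics/fint.png').astype(int)
print('front hub change',np.abs(t0-t1)[180:262,455:520].mean(),'noise ref',np.abs(t0-t1)[80:140,380:460].mean())"
```

```text
[ 0.63163517 -0.03582498  0.052     ] [ 0.49112845 -0.02055864  0.052     ] [ 0.56138181 -0.02819181  0.052     ] -6.200977202662284 0.1413336365496864
front hub change 2.7565978736710446 noise ref 3.138333333333333
```

```bash
python3 -c "
from h import *
print(job_done())"
```

```text
the job is handed in; nothing more can be done
None
```

I rocked the gear hub both ways, then laid it lengthwise in the empty cradle, let go, and handed the job in at about 26 s of the 48 s allowed.

- **Rocking:** I gripped the hub across mid-shell and lifted it 12 cm. I tipped it about 35° sprocket end down and held it for about 1 s, then did the same with the plain end down. The pictures showed both tilts.
- **Placing:** I carried the hub level, lowered it into the empty cradle with almost no contact force, opened the gripper and backed away.
- **Final position:** In the top view the hub lies at about (0.561, −0.028) m, within about 2 mm of the seat I measured. Its axle points about −6.2° from straight ahead, against about −7° for the cradle. The sprocket still faces away from the robot.
- **Other objects:** The front hub area did not change beyond image noise. The blue look-alike looks unmoved, and the gripper is touching nothing.

**Not confirmed:**
- **Loose piece:** I did not detect it sliding. The wrist torque changed mainly with the tilt itself, so I relied on the tilt angle and hold time given in the task.
- **Camera disagreement:** The side camera differed from the top camera by about 2 px (up to about 8 mm at the hub's tip). I relied mainly on the top camera and the robot's own position readings.

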